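# Put the block plane away, shut the tool locker and light the board

### The job

Get the bench ready for the next pupil. First swing the lamp, which hangs over the pulled-out locker tray, round so that its head stands over the middle of the pine board; then lay the block plane sole down in the tray, slide the tray fully home, and push the locker door shut until it seats on its catch. Leave the sanding block, try square, mallet, glue bottle and jar where they are.

Things in the scene. Friction and masses are not known exactly. Their poses are not given: they have to be found in the camera images.
- lamp_grip (a point): grip point over the lamp head's centre, z = 0.270: upright black round stub, 24 mm across, z 0.241 to 0.291, on the head; under it a grey shade, 86 mm wide, down to z 0.178. The point's +x points along the 14 mm rod (z 0.237) to the post's axis 260 mm away, about which it all swings level, stiffly (0.45 N m, 2 N at the head), stays where left; +x may turn from -1.1 to 1.5 rad from world +x.
- board_top (a point): centre of the top of the pine board, 150 x 200 x 20 mm (its x, y, z), fixed flat on the bench; a try square lies on it. The lamp head's circle passes within 35 mm of this point.
- plane: block plane to put away: steel body 140 x 48 mm (long along its x), sides upright and 30 mm high, a sloping steel iron and brass bar at the -x half (up to 55 mm high) and a dark wooden knob at +x (top at 52 mm); 0.4 to 0.85 kg. Origin: centre of the sole, z up. Can be gripped across its 48 mm with the fingers down both sides at mid-length.
- sander: bystander: sanding block, wood on cork, 130 x 58 x 40 mm, no knob. Origin: centre of its underside. It may lie in either of two places, the plane in the other.
- locker: low plywood tool locker fixed on the bench, 240 deep (x) x 230 wide (y) x 135 mm high, walls 12 mm. Origin: centre of its underside; its open front is the plane x = -0.120 of its frame, -x pointing out of the front.
- tray (a joint): slide of the tray, m: 0 fully home (its front board flush with the locker's front plane), up to 0.19 pulled out along the locker's -x. Friction about 1.5 N.
- tray_front (a point): middle of the top edge of the outer face of the tray's front board; the board is 12 mm thick, 166 mm wide and 104 mm high, its top at z = 0.118. Axes as the locker's (-x points out).
- tray_floor (a point): centre of the tray's inner floor (z = 0.020), axes as the locker's. Inside it is 187 mm along x (the front board at -x) by 154 mm along y; side and back walls rise to z = 0.059. Its back part may be under the locker's roof while the tray is out.
- door (a joint): hinge of the door, rad: 0 shut, opens to 2.05. Swings easily (friction 0.02 N m) down to about 0.07; there a sprung roller catch at the free edge resists (about 4 N at the edge, 5 to 7 N at 130 mm from the hinge) and, past about 0.03, snaps the door to 0 and holds it. Pushed less far it springs back out to about 0.1.
- door_hinge (a point): upright hinge axis of the door, z = 0.065, in the locker's front plane at y = 0.115 of its frame. The axes turn with the door: -y runs from hinge to free edge, -x is the outer face's normal. Door of plain light wood, 225 mm wide, 14 mm thick (outer face at x = -0.014 of this point, inner at 0), z 0.002 to 0.131.
- door_edge (a point): top corner of the door's outer face at its free edge, 225 mm from the hinge; axes as door_hinge.
- mallet: bystander: wooden mallet lying flat, head 70 x 110 x 60 mm, handle 200 mm to its -x. Origin: under the head.
- glue: bystander: white glue bottle, 60 mm across, 160 mm high. Origin: centre of its underside.
- square: bystander: try square on the pine board, wooden stock 20 x 90 x 16 mm, steel blade 100 mm. Origin: underside of the stock's middle.
- tin: bystander: glass jar with a steel lid, 68 mm across, 75 mm high, on the rear of the locker's roof. Origin: centre of its underside.
Not all that is in view belongs to the job. Leave any pink look-alike of the plane alone.

How it is judged:
By the outcome, as a careful person would: the job done as asked, in the order asked, and still so for the second after the job is handed in, with the robot touching nothing.
It also fails if it takes over 72 s, if anything falls off the work surface, if the arm or the gripper's body presses on something with over 40 N, if the wrist force passes 120 N, or if a joint passes its speed limit or range.

### The arm

A 6-joint arm with a two-finger parallel gripper is mounted at the origin on the work surface. World frame = base frame: x ahead of the robot, y to its left, z up, the work surface at z = 0. Lengths are in m, angles in rad, forces in N, time in s.
With the tool pointing down it reaches from about 0.25 to 0.85 m from the base axis. Payload 12.5 kg.
Tool frame: the origin (TCP) lies between the finger pads; the fingertips stand 8 mm ahead of it and the grasp point (between the pads) lies 11 mm behind it; z points along the fingers, y is the line along which they close (so a half turn about z gives the same grasp; the last joint's range is limited). The gripper opens to 93 mm and grips with 3 to 60 N. Pads are 15 mm wide; open, the fingers measure 128 mm over their backs; the gripper's body (75 mm by 188 mm) begins 65 mm behind the grasp point.
Start: joints at [-1.386, 0.351, 1.652, -0, 1.139, -0.085], TCP at [0.147, -0.53, 0.227] pointing down, gripper open.
Joint ranges: [-2.75, 2.75], [-0.79, 2.1], [0.01, 2.65], [-1.57, 4.71], [0.07, 3.14], [-2.87, 2.87]. Speed limits (rad/s): [2.22, 2.22, 2.79, 3.14, 3.14, 3.14].

### API

Orientations are given as a unit quaternion [x, y, z, w].
In Python, from workcell import sense, get_image, camera_params, hand_in, find_in, outline_of gives the robot as it stands.
- The arm moves only by the tool play_rows, never from a script. Its argument "increments" is text: rows parted by semicolons, each of 4 numbers parted by spaces: the shift along the tool's x, y, z in units of 100 mm (1.0 is 100 mm), then the turn about the tool's z in units of 180 degrees (1.0 is 180 degrees). In form: tx ty tz roll; .... A call has 1 to 20 rows; each row is the pose to reach, as a shift and turn from the pose commanded when the call began, along the tool's axes at that moment, turning the shorter way round; what a row does not reach only later rows make up. A row lasts 1/8 s, in which the tool goes at most 62.5 mm and 10.7 degrees, less where a joint would pass 70% of its speed; a pose out of reach is approached as far as the arm can. A call with a number of a shift or a turn outside -1 to 1 is refused whole. A call with a gripper value outside its range is refused whole. "claw" is the opening, from -1 (shut) to 1 (fully open), set as the call begins (left out, the last holds). The fingers move at their own pace and stop on an object; the grip force is fixed at half the most. Time passes only in rows, so rows that repeat a pose let the fingers close. It gives the time, the measured TCP pose, the force, the opening and the grip force at its end, in the units of the state.
- sense(): the state, without advancing time (a new reading comes with each control period).
- get_image(name): name is "scene" or "top"; returns the picture (400x640x3 uint8, blue, green, red); there is no depth.
- camera_params(name): a dict with "fx", "fy", "cx", "cy" (pixels), "R" (3x3) and "t" (3): a world point X has camera coordinates R X + t. Camera axes: x right, y down, z forward; pixel columns grow to the right and rows downward; lengths in m; the calibration is good to about 2 mm. A picture is of the moment at which its call begins. camera_params takes no time and is no camera call.
- hand_in(): hands the job in; it is judged then, once.
Trained networks look in the newest picture that a camera, given by its name, has taken for a name from the list of things; names that differ only in an ending like _2 or _b are one class to them, and where a whole thing is asked for, a point or a joint stands for the part that bears it (a point fixed in the world has none). Each returns a list of dicts, best first, with "p" (0 to 1); they miss things now and then, are a little off and sometimes report something else, mostly with a low value. They report only what shows in the picture. A call takes as long as a camera call. They do not tell look-alikes from the thing itself.
- find_in(label, camera): "rect" ([left, top, width, height] in pixels, round what is visible of it).
- outline_of(label, camera): "region" (400x640 bool, what is visible of it) and "rect" ([left, top, width, height] in pixels, round what is visible of it).
The state is a dict: "clock": time; "q": joint angles; "joint_velocities": joint speeds; "tau": joint torques, N m; "tool_pos": TCP position; "orientation": TCP orientation; "wrist_force": force on the tool from outside, world axes, zero at the start; "moment": the same for the moment, N m; "grip_width": opening from 0.0 (shut) to 1.0 (fully open); "grasp_force": force on a finger pad.
Only numpy, scipy, OpenCV 4.12 (cv2) and the standard library are available. Lean on these libraries where they do the work, as an engineer would, in place of code of your own. Each camera call takes 0.05 s, during which the arm holds its last target. There are 200 camera calls.

## Working session

There is one attempt and no reset: what is moved stays moved. The work goes in short steps, Python scripts to look and compute and a tool call to move; the robot and the scene stay as the last step left them, time stands still between calls to the robot, and variables do not carry over. Pictures are saved under pics/ and viewed, at most 10 in all, crops included, and the job is handed in when it is done.

Besides the shell and the picture viewer there is one more tool, called after "Request:" as name(argument=value, ...), one argument or row to a line, values as JSON. play_rows: Moves the arm, as the interface text tells. Its arguments: {"type":"object","properties":{"increments":{"type":"string"},"claw":{"type":"number"}},"required":["increments"]}

```bash
mkdir -p pics
cat > h.py <<'E'
import numpy as np,cv2
from workcell import *
def ray(cam,u,v,z):
    c=camera_params(cam);R=np.array(c["R"]);t=np.array(c["t"])
    d=R.T@np.array([(u-c["cx"])/c["fx"],(v-c["cy"])/c["fy"],1]);o=-R.T@t
    return o+d*(z-o[2])/d[2]
def proj(cam,X):
    c=camera_params(cam);p=np.array(c["R"])@np.array(X)+np.array(c["t"])
    return np.array([c["fx"]*p[0]/p[2]+c["cx"],c["fy"]*p[1]/p[2]+c["cy"]])
E
python3 - <<'E'
from h import *
for n in("scene","top"):
    cv2.imwrite(f"pics/{n}0.png",get_image(n)); c=camera_params(n); print(n,(-np.array(c["R"]).T@np.array(c["t"])).round(3),c["fx"])
    for l in("lamp_grip","plane","sander","locker","tray","door","square","mallet","glue","tin"):
        print(l,[(r["rect"],round(r["p"],2)) for r in find_in(l,n)[:4]])
s=sense();print(s)
E
```

```text
scene [ 1.645 -0.182  1.199] 498.83081848290334
lamp_grip [([302.0, 186.4, 53.4, 86.2], 0.91)]
plane [([195.8, 215.7, 24.7, 40.9], 0.75), ([193.2, 181.9, 21.8, 32.9], 0.59)]
sander [([134.7, 211.6, 37.3, 53.3], 0.58), ([235.5, 214.4, 24.0, 31.8], 0.55)]
locker [([322.1, 187.7, 156.5, 92.4], 0.65), ([318.6, 186.2, 68.3, 35.9], 0.42)]
tray [([332.1, 222.0, 64.9, 51.1], 0.96)]
door [([321.7, 184.1, 68.1, 37.0], 0.95)]
square [([213.9, 262.6, 35.2, 35.9], 0.62)]
mallet [([137.8, 210.6, 33.6, 54.3], 0.55)]
glue [([441.2, 155.5, 20.8, 43.1], 0.75)]
tin [([443.4, 183.3, 23.5, 29.8], 0.94)]
top [0.217 0.004 1.997] 509.30267051847414
lamp_grip [([294.1, 107.5, 49.7, 81.9], 0.97)]
plane [([401.2, 202.5, 21.5, 39.1], 0.79), ([409.1, 253.0, 15.5, 35.0], 0.77)]
sander [([368.6, 203.1, 13.7, 36.1], 0.86)]
locker [([190.2, 142.0, 122.0, 94.3], 0.55)]
tray [([256.9, 160.6, 53.8, 47.6], 0.71)]
door [([257.6, 210.0, 56.1, 26.0], 0.82)]
square [([380.3, 155.4, 28.0, 24.3], 0.81), ([350.9, 148.5, 57.6, 52.0], 0.39)]
mallet [([434.3, 190.8, 39.3, 68.0], 0.56)]
glue [([175.2, 237.3, 25.2, 15.4], 0.64)]
tin [([195.2, 170.9, 24.3, 20.3], 0.78)]
{'clock': 1.1, 'q': array([-1.38556936e+00,  3.50697349e-01,  1.65180026e+00, -4.55674236e-05,
        1.13908453e+00, -8.46052525e-02]), 'joint_velocities': array([-6.93331131e-04,  1.27890369e-04, -2.16240567e-05,  1.38391525e-03,
       -1.58332262e-03, -1.10149031e-04]), 'tau': array([-4.55635673e-04, -4.97253656e+01, -2.85484922e+01,  6.99498877e-02,
        2.20241211e-02, -2.22109094e-05]), 'tool_pos': array([ 0.14662239, -0.53008467,  0.22663391]), 'orientation': array([ 9.90911336e-01,  1.34516631e-01, -2.04029101e-05,  6.28919408e-06]), 'wrist_force': array([ 0.43959263,  0.76909124, -0.01708882]), 'moment': array([-0.02171986, -0.02937158,  0.00165396]), 'grasp_force': 0.0, 'grip_width': 1.0008258555763268}
```

View pics/scene0.png

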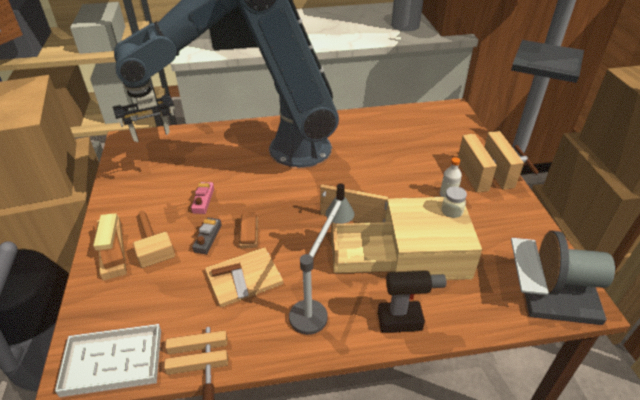

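View pics/top0.png

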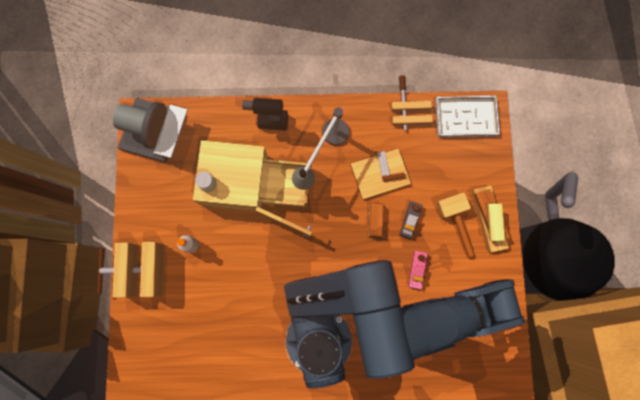

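Run:
```python
from h import *
im=get_image("top")[90:290,190:450];cv2.imwrite("pics/tc.png",cv2.resize(im,None,fx=3,fy=3,interpolation=cv2.INTER_CUBIC)) 
im=get_image("scene")[170:310,120:320]
cv2.imwrite("pics/sc.png",cv2.resize(im,None,fx=4,fy=4,interpolation=cv2.INTER_CUBIC))
def info(l,cam,z,i=0):
    rs=outline_of(l,cam)
    for r in rs[:2]:
        m=r["region"].astype(np.uint8)
        cs,_=cv2.findContours(m,0,2);c=max(cs,key=cv2.contourArea)
        pts=np.array([ray(cam,u,v,z)[:2] for u,v in c[:,0,:]],np.float32)
        (cx,cy),(w,h),a=cv2.minAreaRect(pts)
        print(l,cam,round(r["p"],2),r["rect"],"c",round(cx,3),round(cy,3),"wh",round(w,3),round(h,3),"a",round(a,1))
for l,z in(("plane",.03),("sander",.04),("square",.016),("locker",.135),("tray",.118),("door",.131)): info(l,"top",z)
```

```text
plane top 0.62 [412.0, 252.9, 12.8, 36.2] c 0.261 -0.386 wh 0.052 0.141 a 78.4
plane top 0.61 [402.2, 196.7, 22.8, 44.4] c 0.452 -0.369 wh 0.05 0.143 a 69.0
sander top 0.96 [370.8, 202.2, 9.7, 35.6] c 0.452 -0.234 wh 0.054 0.132 a 87.5
square top 0.64 [379.3, 151.6, 27.6, 28.8] c 0.675 -0.306 wh 0.123 0.092 a 9.8
locker top 0.75 [195.1, 138.4, 116.8, 104.4] c 0.59 0.215 wh 0.501 0.28 a 72.0
tray top 0.58 [257.7, 160.2, 51.5, 47.6] c 0.591 0.114 wh 0.189 0.171 a 81.8
tray top 0.25 [368.2, 201.3, 14.0, 36.8] c 0.444 -0.222 wh 0.062 0.126 a 81.8
door top 0.78 [259.0, 208.9, 53.7, 25.2] c 0.447 0.116 wh 0.229 0.04 a 63.8
```

View pics/tc.png

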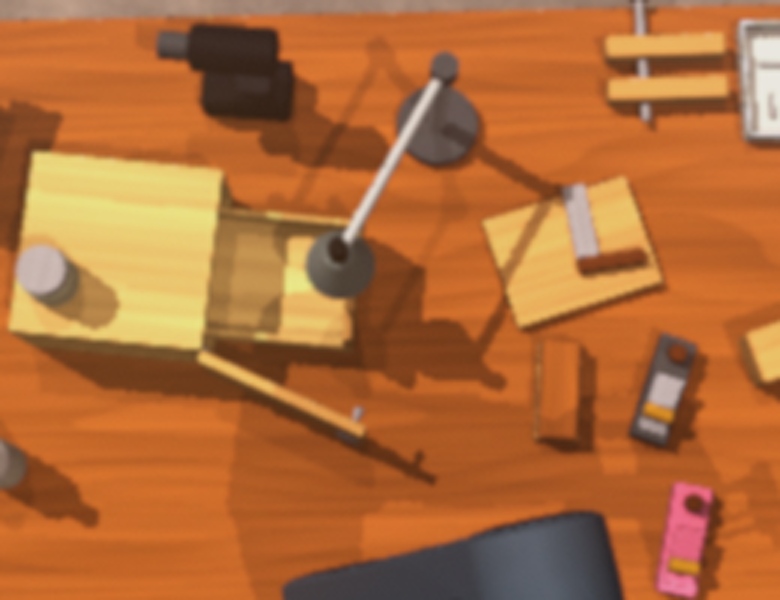

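View pics/sc.png

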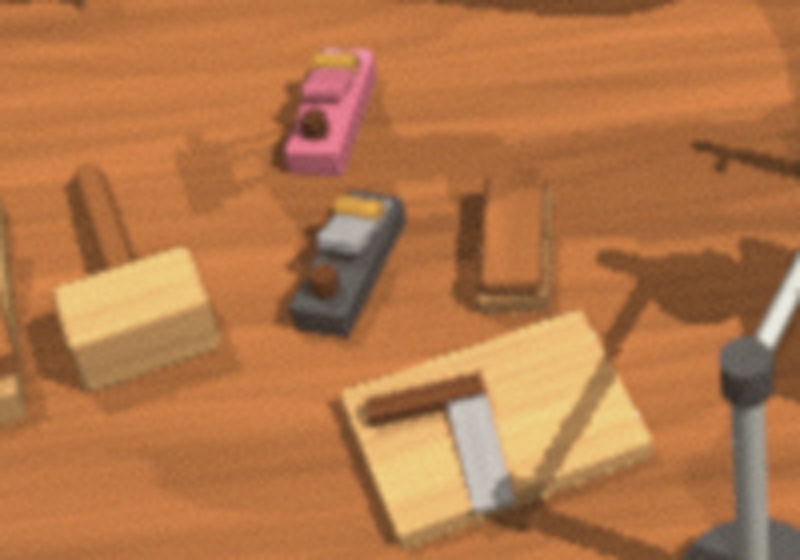

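Plane: grey steel body with knob at top-image px (411,220), scene (208,235); the pink look-alike is at top (418,270) and the knobless sander at top (376,221). The steel one fits, and the crops confirm it. The lamp stub is at crop (338,247) and the post at (445,66).

Run:
```python
from h import *
f=lambda u,v,z:ray("top",190+u/3,90+v/3,z)[:2].round(3)
B=[f(*p,.02) for p in((483,221),(625,177),(663,284),(520,328))];print("board",np.mean(B,0),B)
print("stub",f(338,245,.291),"post",f(445,66,.25), "base", f(438,126,.01))
L=[f(*p,.135) for p in((32,150),(224,170),(208,352),(8,330))];print("lock",np.mean(L,0),L)
print("trayfront", f(357,228,.118),f(352,347,.118))
print("traywalls back corners at roofline", f(222,208,.059),f(207,343,.059))
print("door",f(202,352,.131),f(364,432,.131))
print("plane",f(680,343,.03),f(652,440,.03))
# scene view of stub
print("stub scene",ray("scene",341,185,.291)); print("post scene",ray("scene",307,258,.25))
# fit scene by plane outline from scene too
for r in outline_of("plane","scene")[:3]:
    v,u=np.nonzero(r["region"]);print(r["p"],r["rect"],ray("scene",u.mean(),v.mean(),.025).round(3))
for r in outline_of("lamp_grip","scene")[:1]: print(r["rect"]); v,u=np.nonzero(r["region"]);print(u[v.argmin()],v.min())
```

```text
board [ 0.637 -0.264] [array([ 0.682, -0.147]), array([ 0.738, -0.338]), array([ 0.591, -0.381]), array([ 0.537, -0.19 ])]
stub [0.593 0.041] post [ 0.818 -0.09 ] base [ 0.817 -0.091]
lock [0.628 0.318] [array([0.759, 0.427]), array([0.727, 0.186]), array([0.497, 0.206]), array([0.529, 0.453])]
trayfront [0.653 0.02 ] [0.502 0.029]
traywalls back corners at roofline [0.697 0.196] [0.52  0.216]
door [0.497 0.214] [0.394 0.016]
plane [ 0.511 -0.397] [ 0.385 -0.354]
stub scene [0.5932368  0.04631411 0.291     ]
post scene [ 0.81151901 -0.08274976  0.25      ]
0.84 [194.8, 183.5, 18.1, 30.4] [ 0.269 -0.386  0.025]
0.7 [192.6, 217.8, 30.4, 38.4] [ 0.464 -0.37   0.025]
[303.1, 187.1, 51.2, 83.4]
339 184
```

```bash
cat >> h.py <<'E'
def inc(T):  # T: list of world x,y,z,psi (psi = yaw of tool x) -> rows
    s=sense();p=np.array(s["tool_pos"]);a,b=s["orientation"][:2];psi=2*np.arctan2(b,a)
    X=np.array([np.cos(psi),np.sin(psi),0]);Y=np.array([np.sin(psi),-np.cos(psi),0])
    print("at",p.round(4),"psi",round(psi,3),"F",np.round(s["wrist_force"],1),"w",round(s["grip_width"],2),"t",round(s["clock"],2))
    o=[]
    for t in T:
        d=np.array(t[:3])-p;r=-((t[3]-psi+np.pi)%(2*np.pi)-np.pi)/np.pi
        o.append("%.3f %.3f %.3f %.3f"%(d@X*10,d@Y*10,-d[2]*10,r))
    print("; ".join(o))
E
python3 -c "
from h import *
inc([(.147,-.53,.34,.27),(.593,.043,.34,.27),(.593,.043,.259,.27)])"
```

```text
at [ 0.1466 -0.5301  0.2266] psi 0.27 F [0.8 0.4 0.2] w 1.0 t 1.6
0.004 0.000 -1.134 -0.000; 5.830 -4.334 -1.134 -0.000; 5.830 -4.334 -0.324 -0.000
```

Request:
play_rows(
  increments="0.3 -0.2 -0.4 0; 0.6 -0.4 -0.8 0; 0.9 -0.7 -1.0 0",
  claw=1,
)

```text
clock: 1.98
tool_pos: [0.2155, -0.4383, 0.3286]
orientation: [0.991, 0.134, 0.0, 0.001]
wrist_force: [0.3, -0.5, 0.1]
grip_width: 1.0
grasp_force: 0.0
```

Request:
play_rows(
  increments="0.33 -0.25 -0.1 0; 0.66 -0.5 -0.13 0; 1.0 -0.74 -0.13 0",
)

```text
clock: 2.35
tool_pos: [0.292, -0.3396, 0.3401]
orientation: [0.991, 0.134, 0.0, 0.0]
wrist_force: [0.2, 0.3, 0.3]
grip_width: 1.003
grasp_force: 0.0
```

Request:
play_rows(
  increments="0.33 -0.25 0 0; 0.66 -0.5 0 0; 1.0 -0.74 0 0",
)

```text
clock: 2.72
tool_pos: [0.3687, -0.2415, 0.3398]
orientation: [0.991, 0.134, 0.0, 0.0]
wrist_force: [0.4, -0.4, 0.5]
grip_width: 1.0
grasp_force: 0.0
```

Request:
play_rows(
  increments="0.33 -0.25 0 0; 0.66 -0.5 0 0; 1.0 -0.74 0 0",
)

```text
clock: 3.1
tool_pos: [0.4454, -0.1435, 0.3398]
orientation: [0.991, 0.135, 0.0, 0.0]
wrist_force: [0.0, -0.1, 0.8]
grip_width: 1.0
grasp_force: 0.0
```

Request:
play_rows(
  increments="0.33 -0.25 0 0; 0.66 -0.5 0 0; 1.0 -0.74 0 0",
)

```text
clock: 3.48
tool_pos: [0.522, -0.0455, 0.3397]
orientation: [0.991, 0.135, 0.0, 0.0]
wrist_force: [0.2, -0.7, 0.6]
grip_width: 1.002
grasp_force: 0.0
```

Request:
play_rows(
  increments="0.33 -0.25 0 0; 0.66 -0.5 0 0; 0.93 -0.67 0 0; 0.93 -0.67 0 0; 0.93 -0.67 0 0",
)

```text
clock: 4.1
tool_pos: [0.5927, 0.0422, 0.3395]
orientation: [0.991, 0.134, -0.0, 0.0]
wrist_force: [0.7, -0.6, -0.8]
grip_width: 1.001
grasp_force: 0.0
```

```bash
python3 -c "
from h import *
inc([(.593,.043,.34,.27),(.593,.043,.259,.27)])
im=get_image('scene')[120:300,250:450];cv2.imwrite('pics/s1.png',cv2.resize(im,None,fx=3,fy=3,interpolation=cv2.INTER_CUBIC))"
```

```text
at [0.5927 0.0422 0.3395] psi 0.27 F [ 0.7 -0.6 -0.8] w 1.0 t 4.1
0.005 -0.007 -0.005 -0.000; 0.005 -0.007 0.805 -0.000
```

View pics/s1.png

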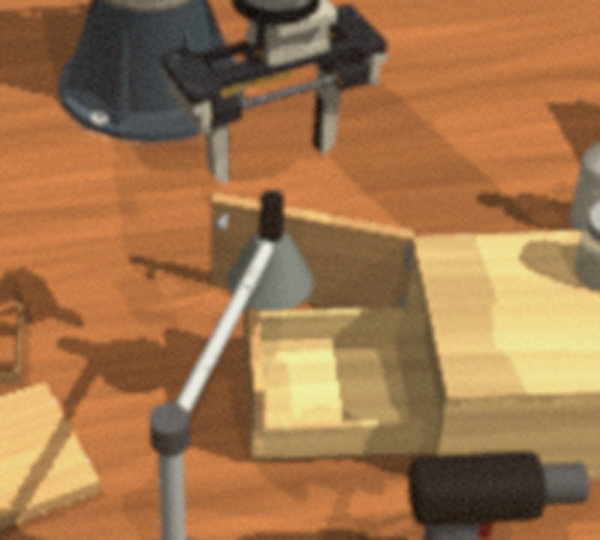

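The gripper is centred over the stub (stub at crop (271,215), fingers at 218 and 326).

Request:
play_rows(
  increments="0 0 0.3 0; 0 0 0.6 0; 0 0 0.8 0; 0 0 0.8 0",
)

```text
clock: 4.65
tool_pos: [0.5922, 0.0419, 0.2588]
orientation: [0.991, 0.134, -0.001, -0.0]
wrist_force: [0.2, 0.2, 0.5]
grip_width: 1.0
grasp_force: 0.0
```

Request:
play_rows(
  increments="0 0 0 0; 0 0 0 0; 0 0 0 0; 0 0 0 0; 0 0 0 0; 0 0 0 0",
  claw=-1,
)

```text
clock: 5.4
tool_pos: [0.5931, 0.0427, 0.2596]
orientation: [0.991, 0.135, -0.0, 0.0]
wrist_force: [0.3, 0.2, -0.7]
grip_width: 0.406
grasp_force: 0.0
```

```bash
python3 -c "
from h import *
s=sense();p=s['tool_pos'];P=np.array([.817,-.089]);d=P-p[:2];a0=np.arctan2(d[1],d[0]);R=np.hypot(*d);print(a0,R)
a1=np.arctan2(.175,.18);print(a1)
inc([(*(P-R*np.array([np.cos(a),np.sin(a)])),p[2],.27+a-a0) for a in np.linspace(a0,a1,17)])
# per-call: chord of quarter sweeps
st=(a1-a0)/4
psi=.27
X=np.array([np.cos(psi),np.sin(psi)]);Y=np.array([np.sin(psi),-np.cos(psi)])
for k in range(1,5):
  b=a0+st*k/4; dd=-R*np.array([np.cos(b)-np.cos(a0),np.sin(b)-np.sin(a0)]);print((dd@X*10).round(4),(dd@Y*10).round(4),round(-st*k/4/np.pi,4))"
```

```text
-0.5315918739174504 0.2597185831624238
0.7713145875745882
at [0.5931 0.0427 0.2596] psi 0.27 F [ 0.3  0.2 -0.7] w 0.41 t 5.4
-0.000 0.000 -0.000 -0.000; -0.146 0.153 -0.000 -0.026; -0.279 0.318 -0.000 -0.052; -0.398 0.492 -0.000 -0.078; -0.502 0.676 -0.000 -0.104; -0.591 0.868 -0.000 -0.130; -0.664 1.066 -0.000 -0.156; -0.721 1.270 -0.000 -0.181; -0.761 1.478 -0.000 -0.207; -0.784 1.688 -0.000 -0.233; -0.790 1.899 -0.000 -0.259; -0.779 2.110 -0.000 -0.285; -0.750 2.320 -0.000 -0.311; -0.705 2.526 -0.000 -0.337; -0.643 2.728 -0.000 -0.363; -0.565 2.925 -0.000 -0.389; -0.471 3.114 -0.000 -0.415
-0.1458 0.1531 -0.0259
-0.2787 0.3176 -0.0518
-0.3977 0.4923 -0.0778
-0.5021 0.6762 -0.1037
```

Request:
play_rows(
  increments="0 0 0 0; 0 0 0 0; 0 0 0 0; 0 0 0 0",
)

```text
clock: 5.9
tool_pos: [0.5927, 0.043, 0.2596]
orientation: [0.991, 0.135, -0.0, -0.0]
wrist_force: [-4.0, 2.8, 1.2]
grip_width: 0.253
grasp_force: 30.0
```

Request:
play_rows(
  increments="-0.146 0.153 0 -0.026; -0.279 0.318 0 -0.052; -0.398 0.492 0 -0.078; -0.502 0.676 0 -0.104",
)

```text
clock: 6.4
tool_pos: [0.563, -0.0366, 0.2596]
orientation: [0.955, 0.295, 0.001, 0.0]
wrist_force: [8.3, 0.6, -5.7]
grip_width: 0.256
grasp_force: 30.0
```

Request:
play_rows(
  increments="-0.146 0.153 0 -0.026; -0.279 0.318 0 -0.052; -0.398 0.492 0 -0.078; -0.502 0.676 0 -0.104",
)

```text
clock: 6.9
tool_pos: [0.5605, -0.1206, 0.2596]
orientation: [0.895, 0.447, 0.002, 0.001]
wrist_force: [14.4, 4.5, -5.4]
grip_width: 0.252
grasp_force: 30.0
```

Request:
play_rows(
  increments="-0.146 0.153 0 -0.026; -0.279 0.318 0 -0.052; -0.398 0.492 0 -0.078; -0.502 0.676 0 -0.104",
)

```text
clock: 7.4
tool_pos: [0.5846, -0.2007, 0.2596]
orientation: [0.81, 0.586, 0.002, 0.001]
wrist_force: [14.4, 8.4, -4.4]
grip_width: 0.254
grasp_force: 30.0
```

Request:
play_rows(
  increments="-0.146 0.153 0 -0.026; -0.279 0.318 0 -0.052; -0.398 0.492 0 -0.078; -0.502 0.676 0 -0.104; -0.502 0.676 0 -0.104; -0.502 0.676 0 -0.104",
)

```text
clock: 8.15
tool_pos: [0.6327, -0.2689, 0.2595]
orientation: [0.705, 0.709, 0.001, 0.001]
wrist_force: [8.8, 6.6, -0.4]
grip_width: 0.259
grasp_force: 30.0
```

Request:
play_rows(
  increments="0 0 0 0; 0 0 0 0; 0 0 0 0; 0 0 0 0; 0 0 0 0; 0 0 0 0; 0 0 0 0",
  claw=1,
)

```text
clock: 9.02
tool_pos: [0.6311, -0.2698, 0.2596]
orientation: [0.705, 0.709, -0.0, -0.0]
wrist_force: [1.0, -0.6, 0.2]
grip_width: 0.954
grasp_force: 0.0
```

Request:
play_rows(
  increments="0 0 -0.3 0; 0 0 -0.7 0; 0 0 -0.8 0; 0 0 -0.8 0",
)

```text
clock: 9.52
tool_pos: [0.6311, -0.2698, 0.3394]
orientation: [0.705, 0.709, 0.0, 0.0]
wrist_force: [0.4, 0.2, -0.6]
grip_width: 1.002
grasp_force: 0.0
```

```bash
python3 -c "
from h import *
inc([(.445,-.374,.25,2.813)])
im=get_image('scene')[130:330,180:340];cv2.imwrite('pics/s2.png',cv2.resize(im,None,fx=3,fy=3,interpolation=cv2.INTER_CUBIC))
f=get_image('top');cv2.imwrite('top2.png',f)
print(proj('scene',(.632,-.268,.291)),find_in('lamp_grip','scene')[:1])"
```

```text
at [ 0.6311 -0.2698  0.3394] psi 1.577 F [ 0.4  0.2 -0.6] w 1.0 t 9.53
-1.031 -1.868 0.894 -0.394
[229.13868492 206.75545186] [{'rect': [219.7, 207.9, 92.0, 62.3], 'p': 0.96}]
```

View pics/s2.png

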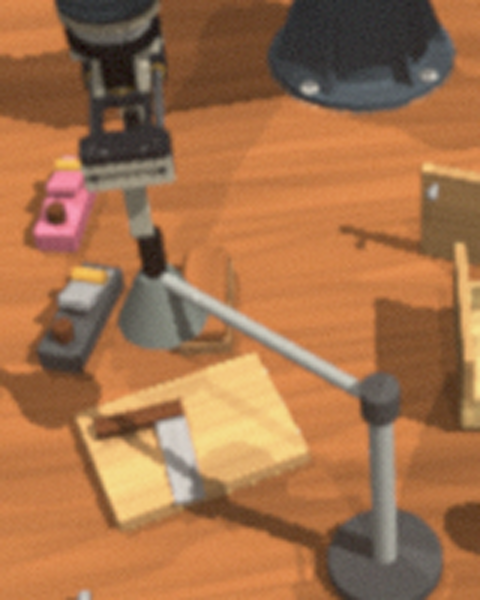

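The lamp head stands over the board, stub at crop (150,250). The networks' plane position, (0.452, -0.371) with yaw about -0.35, agrees with both views. Moving to it.

Request:
play_rows(
  increments="-0.25 -0.45 0 0; -0.5 -0.9 0 0; -0.5 -0.9 0 0",
)

```text
clock: 10.05
tool_pos: [0.5392, -0.3217, 0.3391]
orientation: [0.706, 0.708, -0.0, -0.001]
wrist_force: [0.4, 0.5, 0.8]
grip_width: 0.998
grasp_force: 0.0
```

Request:
play_rows(
  increments="-0.25 -0.45 0 0; -0.51 -0.89 0 0; -0.51 -0.89 0 -0.05; -0.51 -0.89 0 -0.1; -0.51 -0.89 0.1 -0.15; -0.51 -0.89 0.2 -0.2; -0.51 -0.89 0.4 -0.25; -0.51 -0.89 0.6 -0.3; -0.51 -0.89 0.8 -0.35; -0.51 -0.89 1 -0.386; -0.51 -0.89 1 -0.386",
)

```text
clock: 11.42
tool_pos: [0.4528, -0.3709, 0.2377]
orientation: [0.175, 0.985, 0.001, -0.001]
wrist_force: [-0.5, 0.7, 1.1]
grip_width: 1.003
grasp_force: 0.0
```

Request:
play_rows(
  increments="0 0 0.4 0; 0 0 0.8 0; 0 0 1 0; 0 0 1 0; 0 0 1 0",
)

```text
clock: 12.05
tool_pos: [0.4535, -0.3723, 0.141]
orientation: [0.176, 0.984, -0.0, 0.001]
wrist_force: [0.0, 0.7, -0.5]
grip_width: 0.998
grasp_force: 0.0
```

```bash
python3 -c "
from h import *
inc([(.452,-.371,.012,2.79)])
for p in [(.452,-.371,.03),(.452+.066,-.371-.024,.03),(.452-.066,-.371+.024,.03)]: print(proj('scene',p).round(0))
im=get_image('scene')[150:290,130:270];cv2.imwrite('pics/s3.png',cv2.resize(im,None,fx=4,fy=4,interpolation=cv2.INTER_CUBIC))
for r in outline_of('plane','scene')[:2]:
    print(r['p'],r['rect']);m=r['region'].astype(np.uint8)
    best=None
"
```

```text
at [ 0.4535 -0.3723  0.141 ] psi 2.788 F [ 0.   0.7 -0.5] w 1.0 t 12.05
0.018 0.007 1.290 -0.001
[206. 232.]
[198. 248.]
[213. 217.]
0.79 [192.8, 219.1, 30.6, 37.6]
0.53 [193.0, 182.3, 16.6, 32.6]
```

View pics/s3.png

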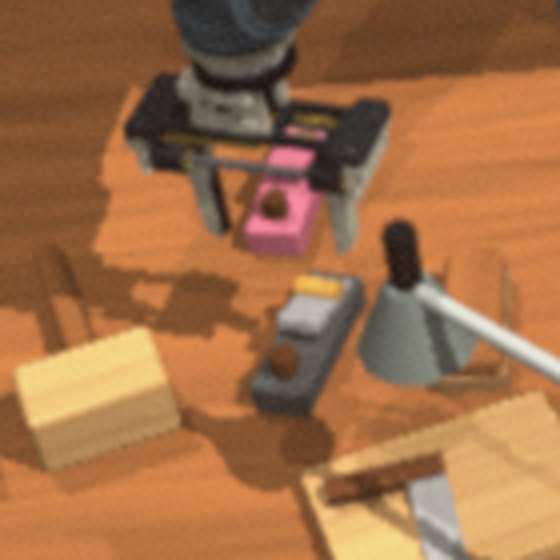

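The steel plane is between the finger lines, top-face middle at about (207,233) against the predicted (206,232). Descending.

Request:
play_rows(
  increments="0 0 0.3 0; 0 0 0.6 0; 0 0 0.9 0; 0 0 0.9 0",
)

```text
clock: 12.65
tool_pos: [0.4522, -0.3713, 0.0488]
orientation: [0.175, 0.984, 0.001, -0.001]
wrist_force: [-0.1, 0.5, 0.6]
grip_width: 1.005
grasp_force: 0.0
```

Request:
play_rows(
  increments="0 0 0.2 0; 0 0 0.37 0; 0 0 0.37 0; 0 0 0.37 0",
)

```text
clock: 13.15
tool_pos: [0.4529, -0.372, 0.0129]
orientation: [0.175, 0.985, -0.0, 0.0]
wrist_force: [0.4, -0.3, 0.6]
grip_width: 0.999
grasp_force: 0.0
```

Request:
play_rows(
  increments="0 0 0 0; 0 0 0 0; 0 0 0 0; 0 0 0 0; 0 0 0 0; 0 0 0 0; 0 0 0 0",
  claw=-1,
)

```text
clock: 14.02
tool_pos: [0.4527, -0.3717, 0.0126]
orientation: [0.175, 0.985, 0.0, -0.0]
wrist_force: [0.3, 2.7, 1.9]
grip_width: 0.516
grasp_force: 30.0
```

Request:
play_rows(
  increments="0 0 -0.1 0; 0 0 -0.3 0; 0 0 -0.6 0; 0 0 -0.9 0; 0 0 -1 0; 0 0 -1 0",
)

```text
clock: 14.78
tool_pos: [0.4528, -0.3719, 0.1131]
orientation: [0.175, 0.985, -0.0, 0.0]
wrist_force: [-0.6, -0.2, -6.0]
grip_width: 0.514
grasp_force: 30.0
```

Run:
```python
from h import *
f=get_image('top')[90:290,190:450]
cv2.imwrite("pics/t2.png",cv2.resize(f,None,fx=3,fy=3,interpolation=cv2.INTER_CUBIC))
inc([(.58,.1,.2,1.45)])
```

```text
at [ 0.4524 -0.3716  0.1122] psi 2.789 F [-1.   1.3 -7.1] w 0.51 t 14.82
0.430 4.866 -0.878 0.426
```

View pics/t2.png

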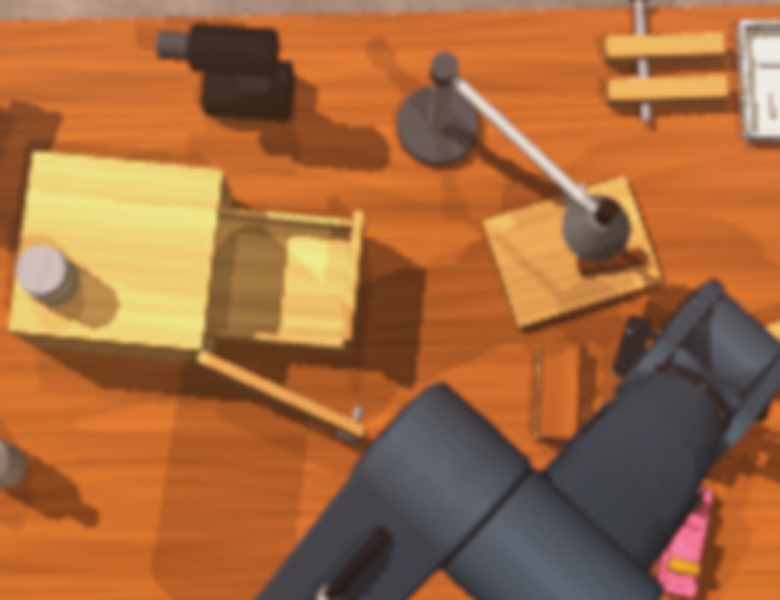

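Run:
```python
from h import *
f=lambda u,v,z:ray("top",190+u/3,90+v/3,z)[:2].round(3)
print("stub",f(606,206,.291),"shade",f(597,230,.178))
a,b=f(363,211,.118),f(352,348,.118);print("tf",a,b,(a+b)/2,np.hypot(*(a-b)),np.arctan2(*(a-b)[::-1])+np.pi/2)
print("side walls in front:",f(230,209,.059),f(350,222,.059),"far",f(214,342,.059),f(345,347,.059))
print("roof edge",f(224,170,.135),f(208,352,.135))
print("door", f(203,352,.131),f(367,430,.131))
```

```text
stub [ 0.633 -0.268] shade [ 0.63  -0.273]
tf [0.675 0.012] [0.5   0.029] [0.5875 0.0205] 0.17582377541163202 1.4739573215335895
side walls in front: [0.696 0.185] [0.675 0.029] far [0.521 0.207] [0.511 0.039]
roof edge [0.727 0.186] [0.497 0.206]
door [0.497 0.213] [0.396 0.013]
```

Request:
play_rows(
  increments="0 0 -0.4 0; 0.1 0.3 -0.7 0; 0.2 0.58 -0.9 0; 0.31 0.85 -0.9 0; 0.31 0.85 -0.9 0",
)

```text
clock: 15.45
tool_pos: [0.4525, -0.2796, 0.2017]
orientation: [0.174, 0.985, 0.001, -0.001]
wrist_force: [0.1, -0.1, -6.5]
grip_width: 0.511
grasp_force: 30.0
```

Request:
play_rows(
  increments="0.1 0.28 0 0; 0.2 0.57 0 0; 0.31 0.85 0 0; 0.31 0.85 0 0",
)

```text
clock: 15.95
tool_pos: [0.4529, -0.19, 0.2017]
orientation: [0.174, 0.985, 0.0, -0.001]
wrist_force: [0.5, -0.8, -6.4]
grip_width: 0.513
grasp_force: 30.0
```

Request:
play_rows(
  increments="0.1 0.28 0 0; 0.2 0.57 0 0; 0.31 0.85 0 0; 0.31 0.85 0 0",
)

```text
clock: 16.45
tool_pos: [0.4534, -0.1, 0.2021]
orientation: [0.175, 0.985, 0.0, -0.0]
wrist_force: [-0.0, -0.9, -6.3]
grip_width: 0.515
grasp_force: 30.0
```

Request:
play_rows(
  increments="-0.07 0.28 0 0; -0.14 0.56 0 0; -0.22 0.83 0 0; -0.22 0.83 0 0",
)

```text
clock: 16.95
tool_pos: [0.5037, -0.0304, 0.2021]
orientation: [0.175, 0.985, -0.0, -0.0]
wrist_force: [-0.4, -0.7, -6.6]
grip_width: 0.514
grasp_force: 30.0
```

Request:
play_rows(
  increments="-0.07 0.28 0 0; -0.14 0.56 0 0; -0.22 0.83 0 0; -0.22 0.83 0 0",
)

```text
clock: 17.45
tool_pos: [0.5527, 0.0397, 0.202]
orientation: [0.175, 0.985, -0.0, -0.0]
wrist_force: [0.6, -1.1, -4.8]
grip_width: 0.516
grasp_force: 30.0
```

Request:
play_rows(
  increments="-0.07 0.28 0 0; -0.14 0.56 0 0; -0.22 0.83 0 0.04; -0.22 0.83 0 0.09; -0.22 0.83 0 0.14; -0.22 0.83 0 0.19; -0.22 0.83 0 0.24; -0.22 0.83 0 0.29; -0.22 0.83 0 0.34; -0.22 0.83 0 0.39; -0.22 0.83 0 0.425; -0.22 0.83 0 0.425; -0.22 0.83 0 0.425",
)

```text
clock: 19.08
tool_pos: [0.6012, 0.1096, 0.2024]
orientation: [0.747, 0.665, -0.0, -0.0]
wrist_force: [-0.1, 0.8, -5.7]
grip_width: 0.516
grasp_force: 30.0
```

Run:
```python
from h import *
inc([(.599,.112,.2,1.455),(.599,.112,.034,1.455)])
f=get_image('scene')[130:310,290:490]
cv2.imwrite("pics/s4.png",cv2.resize(f,None,fx=3,fy=3,interpolation=cv2.INTER_CUBIC))
```

```text
at [0.6012 0.1096 0.2024] psi 1.456 F [-0.1  0.8 -5.7] w 0.52 t 19.07
0.022 -0.025 0.024 0.000; 0.022 -0.025 1.684 0.000
```

View pics/s4.png

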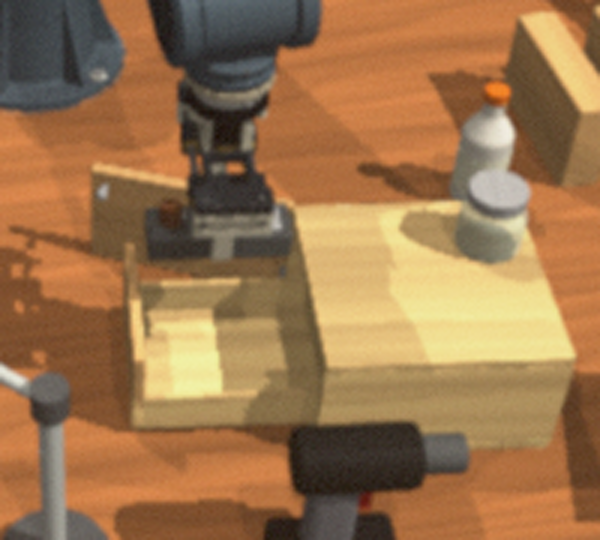

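Run:
```python
from h import *
f=lambda u,v,z:ray("scene",290+u/3,130+v/3,z)[:2].round(3)
print("plane bottom near",f(148,265,.19),f(293,257,.19))
print("front board top edge", f(125,243,.118),f(137,315,.118), "roof front edge",f(296,207,.135),f(326,364,.135), "front bottom near corner",f(134,428,.014))
print("inner front floor near/far", f(150,397,.02),f(146,315,.02),"inner near wall top",f(290,395,.059),f(145,400,.059))
```

```text
plane bottom near [0.623 0.038] [0.635 0.179]
front board top edge [0.513 0.036] [0.619 0.029] roof front edge [0.506 0.222] [0.728 0.191] front bottom near corner [0.677 0.017]
inner front floor near/far [0.644 0.04 ] [0.528 0.058] inner near wall top [0.697 0.171] [0.68  0.027]
```

Request:
play_rows(
  increments="0.1 0 0.1 0; 0.1 0 0.4 0; 0.1 0 0.7 0; 0.1 0 1 0; 0.1 0 1 0",
)

```text
clock: 19.75
tool_pos: [0.6009, 0.1208, 0.1001]
orientation: [0.747, 0.665, -0.002, -0.001]
wrist_force: [-0.0, 0.4, -5.6]
grip_width: 0.513
grasp_force: 30.0
```

Request:
play_rows(
  increments="0 0 0.2 0; 0 0 0.4 0; 0 0 0.55 0; 0 0 0.62 0; 0 0 0.67 0; 0 0 0.67 0",
)

```text
clock: 20.5
tool_pos: [0.6025, 0.1205, 0.0356]
orientation: [0.747, 0.665, 0.0, 0.0]
wrist_force: [0.1, 0.4, -5.2]
grip_width: 0.515
grasp_force: 30.0
```

Request:
play_rows(
  increments="0 0 0.02 0; 0 0 0.03 0; 0 0 0.03 0",
)

```text
clock: 20.88
tool_pos: [0.6025, 0.1205, 0.0327]
orientation: [0.747, 0.665, 0.0, 0.0]
wrist_force: [0.7, -0.1, -5.2]
grip_width: 0.516
grasp_force: 30.0
```

Request:
play_rows(
  increments="0 0 0 0; 0 0 0 0; 0 0 0 0; 0 0 0 0",
  claw=0.6,
)

```text
clock: 21.38
tool_pos: [0.6026, 0.1205, 0.0328]
orientation: [0.747, 0.665, 0.0, 0.0]
wrist_force: [0.3, -0.7, -0.0]
grip_width: 0.795
grasp_force: 0.0
```

Request:
play_rows(
  increments="0 0 -0.2 0; 0 0 -0.6 0; 0 0 -1 0; 0 0 -1 0",
)

```text
clock: 21.88
tool_pos: [0.6043, 0.1207, 0.1371]
orientation: [0.747, 0.665, 0.003, 0.002]
wrist_force: [0.2, -1.0, 0.2]
grip_width: 0.802
grasp_force: 0.0
```

Request:
play_rows(
  increments="0 0 -0.4 0; 0 0 -0.8 0; 0 0 -0.8 0",
)

```text
clock: 22.25
tool_pos: [0.6035, 0.1206, 0.2156]
orientation: [0.747, 0.665, 0.002, 0.001]
wrist_force: [-0.6, -0.5, -0.4]
grip_width: 0.8
grasp_force: 0.0
```

Run:
```python
from h import *
inc([(.56,-.1,.2,1.455)])
f=get_image('scene')[130:310,290:490]
cv2.imwrite("pics/s5.png",cv2.resize(f,None,fx=3,fy=3,interpolation=cv2.INTER_CUBIC))
```

```text
at [0.6035 0.1206 0.2156] psi 1.454 F [-0.6 -0.5 -0.4] w 0.8 t 22.25
-2.242 -0.175 0.156 -0.000
```

View pics/s5.png

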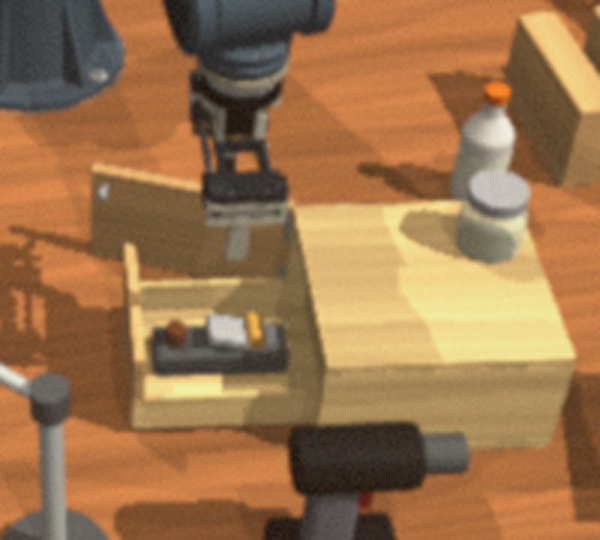

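The plane sits sole down in the tray, crop (155–288, 320–375). Both ends clear the front board and the roof. Now pushing the tray home.

Request:
play_rows(
  increments="-0.3 0 0 0; -0.71 0 0 0; -0.71 0 0 0",
  claw=-1,
)

```text
clock: 22.68
tool_pos: [0.5933, 0.048, 0.2111]
orientation: [0.748, 0.664, -0.001, -0.001]
wrist_force: [0.2, 0.8, 0.3]
grip_width: 0.528
grasp_force: 0.0
```

Request:
play_rows(
  increments="-0.35 0 0 0; -0.75 0 0 0; -0.75 -0.02 0.4 0; -0.75 -0.02 0.8 0; -0.75 -0.02 1 0; -0.75 -0.02 1 0",
)

```text
clock: 23.42
tool_pos: [0.5823, -0.0234, 0.1105]
orientation: [0.747, 0.665, -0.001, -0.002]
wrist_force: [-0.0, -0.0, 0.2]
grip_width: 0.001
grasp_force: 0.0
```

Request:
play_rows(
  increments="0 0 0.15 0; 0 0 0.3 0; 0.1 0 0.3 0; 0.2 0 0.3 0; 0.3 0 0.3 0; 0.4 0 0.3 0; 0.5 0 0.3 0; 0.6 0 0.3 0; 0.7 0 0.3 0",
)

```text
clock: 24.55
tool_pos: [0.5918, 0.0458, 0.0827]
orientation: [0.747, 0.665, 0.0, 0.0]
wrist_force: [0.4, -1.9, 0.8]
grip_width: 0.003
grasp_force: 1.0
```

Run:
```python
from h import *
inc([(.611,.187,.085,1.455)])
for l in("tray","plane","door"):print(l,[(r["rect"],round(r["p"],2)) for r in find_in(l,"scene")[:3]])
```

```text
at [0.5918 0.0458 0.0827] psi 1.454 F [ 0.4 -1.9  0.8] w 0.0 t 24.55
1.425 0.026 -0.023 -0.000
tray [([329.8, 211.1, 69.9, 62.0], 0.88)]
plane [([341.5, 232.6, 42.9, 24.3], 0.8), ([190.0, 182.2, 25.1, 32.4], 0.71), ([134.2, 211.4, 40.9, 53.4], 0.3)]
door [([319.0, 183.0, 66.3, 39.7], 0.78), ([333.6, 209.3, 61.0, 61.7], 0.26)]
```

Request:
play_rows(
  increments="0.1 0 0 0; 0.2 0 0 0; 0.3 0 0 0; 0.4 0 0 0; 0.5 0 0 0; 0.6 0.01 0 0; 0.7 0.01 0 0; 0.8 0.02 0 0; 0.9 0.02 0 0; 1.0 0.02 0 0; 1.0 0.02 0 0",
)

```text
clock: 26.08
tool_pos: [0.6055, 0.1452, 0.0827]
orientation: [0.747, 0.665, 0.0, 0.0]
wrist_force: [-0.9, 2.1, 0.6]
grip_width: 0.003
grasp_force: 0.0
```

Request:
play_rows(
  increments="0.06 0 0 0; 0.12 0 0 0; 0.18 0 0 0; 0.24 0 0 0; 0.3 0 0 0; 0.3 0 0 0",
)

```text
clock: 26.82
tool_pos: [0.6086, 0.1747, 0.0826]
orientation: [0.747, 0.665, 0.0, -0.0]
wrist_force: [0.2, 0.5, 0.6]
grip_width: 0.005
grasp_force: 0.0
```

Request:
play_rows(
  increments="0.03 0 0 0; 0.06 0 0 0; 0.09 0 0 0; 0.09 0 0 0",
)

```text
clock: 27.32
tool_pos: [0.6099, 0.1834, 0.0827]
orientation: [0.747, 0.665, 0.0, -0.0]
wrist_force: [0.6, -0.7, -0.8]
grip_width: 0.002
grasp_force: 0.0
```

Request:
play_rows(
  increments="0.02 0 0 0; 0.04 0 0 0; 0.04 0 0 0",
)

```text
clock: 27.7
tool_pos: [0.6103, 0.1872, 0.0826]
orientation: [0.747, 0.665, 0.0, -0.0]
wrist_force: [-0.1, -0.2, -0.2]
grip_width: 0.004
grasp_force: 0.0
```

Request:
play_rows(
  increments="0.01 0 0 0; 0.02 0 0 0; 0.02 0 0 0",
)

```text
clock: 28.08
tool_pos: [0.6105, 0.1891, 0.0827]
orientation: [0.747, 0.665, 0.0, 0.0]
wrist_force: [-0.0, -0.6, -0.4]
grip_width: 0.004
grasp_force: 0.3
```

Request:
play_rows(
  increments="0.02 0 0 0; 0.03 0 0 0; 0.03 0 0 0",
)

```text
clock: 28.45
tool_pos: [0.6108, 0.1922, 0.0826]
orientation: [0.747, 0.665, 0.0, -0.0]
wrist_force: [-0.3, 0.4, 0.2]
grip_width: 0.004
grasp_force: 0.0
```

Request:
play_rows(
  increments="0.02 0 0 0; 0.03 0 0 0; 0.03 0 0 0",
)

```text
clock: 28.82
tool_pos: [0.6112, 0.1951, 0.0826]
orientation: [0.747, 0.665, 0.0, -0.0]
wrist_force: [-0.4, 0.2, -0.4]
grip_width: 0.006
grasp_force: 0.0
```

Run:
```python
from h import *
inc([(.611,.187,.085,1.455)])
for l in("tray","plane","locker"):
  for c in("scene","top"):print(l,c,[(r["rect"],round(r["p"],2)) for r in find_in(l,c)[:3]])
print(proj("scene",(.612,.196,.118)),proj("scene",(.53,.204,.118)),proj("scene",(.69,.187,.118)))
```

```text
at [0.6112 0.1951 0.0826] psi 1.454 F [-0.4  0.2 -0.4] w 0.01 t 28.82
-0.081 0.008 -0.024 -0.000
tray scene [([329.8, 211.1, 69.9, 62.0], 0.88)]
tray top [([257.6, 160.5, 56.9, 47.1], 0.93)]
plane scene [([341.5, 232.6, 42.9, 24.3], 0.8), ([190.0, 182.2, 25.1, 32.4], 0.71), ([134.2, 211.4, 40.9, 53.4], 0.3)]
plane top [([411.4, 256.0, 17.6, 33.6], 0.79), ([259.4, 211.0, 52.9, 31.2], 0.52)]
locker scene [([319.4, 186.2, 163.1, 95.8], 0.86)]
locker top []
[388.99566157 226.92898393] [384.65742443 208.59967302] [392.99724057 245.83666195]
```

Run:
```python
from h import *
for c in("scene","top"):
  get_image(c)
  for l in("tray","plane","locker","door"):print(l,c,[(np.round(r["rect"]).tolist(),round(r["p"],2)) for r in find_in(l,c)[:3]])
im=get_image("scene")
for v in (215,222,230,240,250): print(v,[tuple(im[v,u]) for u in range(370,402,2)])
```

```text
tray scene [([213.0, 262.0, 34.0, 35.0], 0.63), ([388.0, 237.0, 11.0, 35.0], 0.61)]
plane scene [([194.0, 182.0, 19.0, 32.0], 0.9)]
locker scene [([322.0, 188.0, 159.0, 93.0], 0.68), ([134.0, 208.0, 40.0, 57.0], 0.33)]
door scene [([321.0, 186.0, 63.0, 41.0], 0.94)]
tray top []
plane top [([411.0, 254.0, 15.0, 36.0], 0.79), ([293.0, 223.0, 19.0, 12.0], 0.18)]
locker top [([192.0, 142.0, 120.0, 100.0], 0.84), ([385.0, 172.0, 17.0, 8.0], 0.44)]
door top [([291.0, 225.0, 19.0, 12.0], 0.53)]
215 [(np.uint8(50), np.uint8(81), np.uint8(105)), (np.uint8(47), np.uint8(75), np.uint8(103)), (np.uint8(49), np.uint8(78), np.uint8(105)), (np.uint8(55), np.uint8(81), np.uint8(107)), (np.uint8(38), np.uint8(54), np.uint8(70)), (np.uint8(36), np.uint8(42), np.uint8(50)), (np.uint8(35), np.uint8(42), np.uint8(47)), (np.uint8(32), np.uint8(38), np.uint8(51)), (np.uint8(46), np.uint8(50), np.uint8(52)), (np.uint8(36), np.uint8(39), np.uint8(47)), (np.uint8(40), np.uint8(44), np.uint8(50)), (np.uint8(34), np.uint8(35), np.uint8(45)), (np.uint8(29), np.uint8(32), np.uint8(43)), (np.uint8(30), np.uint8(39
[... 2276 characters left out ...]
uint8(77), np.uint8(120)), (np.uint8(44), np.uint8(74), np.uint8(116)), (np.uint8(46), np.uint8(74), np.uint8(117)), (np.uint8(41), np.uint8(72), np.uint8(113)), (np.uint8(37), np.uint8(70), np.uint8(113)), (np.uint8(47), np.uint8(75), np.uint8(117)), (np.uint8(42), np.uint8(72), np.uint8(115)), (np.uint8(43), np.uint8(75), np.uint8(116)), (np.uint8(40), np.uint8(71), np.uint8(116)), (np.uint8(48), np.uint8(80), np.uint8(112)), (np.uint8(41), np.uint8(66), np.uint8(87)), (np.uint8(38), np.uint8(62), np.uint8(86)), (np.uint8(41), np.uint8(63), np.uint8(84)), (np.uint8(48), np.uint8(77), np.uint8(99)), (np.uint8(82), np.uint8(128), np.uint8(157)), (np.uint8(118), np.uint8(190), np.uint8(227))]
```

Request:
play_rows(
  increments="0.02 0 0 0; 0.03 0 0 0; 0.03 0 0 0",
)

```text
clock: 30.05
tool_pos: [0.6112, 0.1954, 0.0826]
orientation: [0.747, 0.665, -0.002, 0.001]
wrist_force: [-3.4, -17.5, 4.1]
grip_width: 0.006
grasp_force: 8.7
```

Request:
play_rows(
  increments="0.02 0 0 0; 0.03 0 0 0; 0.03 0 0 0",
)

```text
clock: 30.42
tool_pos: [0.6111, 0.1953, 0.0827]
orientation: [0.747, 0.664, -0.004, 0.002]
wrist_force: [-8.5, -36.1, 11.5]
grip_width: 0.007
grasp_force: 18.9
```

Request:
play_rows(
  increments="0.01 0 0 0; 0.02 0 0 0; 0.02 0 0 0",
)

```text
clock: 30.8
tool_pos: [0.611, 0.1953, 0.0827]
orientation: [0.747, 0.664, -0.006, 0.002]
wrist_force: [-11.8, -49.5, 15.2]
grip_width: 0.002
grasp_force: 25.7
```

The tray is home against its stop (hard rise to about 50 N at zero motion). Backing off and heading for the door's outer side.

Request:
play_rows(
  increments="-0.2 0 0 0; -0.6 0 0 0; -1 0 -0.2 0; -1 0 -0.6 0; -1 0 -1 0; -1 0 -1 0",
)

```text
clock: 31.55
tool_pos: [0.6019, 0.1037, 0.1858]
orientation: [0.747, 0.665, 0.002, 0.002]
wrist_force: [-0.4, 0.2, -0.2]
grip_width: 0.006
grasp_force: 0.0
```

Request:
play_rows(
  increments="0 0 -0.3 0; 0 0 -0.6 0.05; 0 0 -0.6 0.1; 0 0 -0.6 0.15; 0 0 -0.6 0.2; 0 0 -0.6 0.25; 0 0 -0.6 0.3; 0 0 -0.6 0.35; 0 0 -0.6 0.4; 0 0 -0.6 0.45; 0 0 -0.6 0.5; 0 0 -0.6 0.55; 0 0 -0.6 0.612; 0 0 -0.6 0.612; 0 0 -0.6 0.612",
)

```text
clock: 33.42
tool_pos: [0.6003, 0.1036, 0.242]
orientation: [0.973, -0.23, -0.0, 0.0]
wrist_force: [-0.2, 0.4, 0.4]
grip_width: 0.004
grasp_force: 0.0
```

Run:
```python
from h import *
inc([(.38,.085,.24,-.47)])
for c in("scene","top"):
  im=get_image(c);cv2.imwrite(f"{c}6.png",im)
  for l in("tray","plane","door"):print(l,c,[(np.round(r["rect"]).tolist(),round(r["p"],2)) for r in find_in(l,c)[:3]])
o=outline_of("door","top")
if o:
  v,u=np.nonzero(o[0]["region"]);print(o[0]["rect"],o[0]["p"])
  P=np.array([ray("top",a,b,.131)[:2] for a,b in zip(u,v)],np.float32);print(cv2.minAreaRect(P),P.min(0),P.max(0))
```

```text
at [0.6003 0.1036 0.242 ] psi -0.464 F [-0.2  0.4  0.4] w 0.0 t 33.42
-1.886 1.153 0.020 0.002
tray scene [([388.0, 216.0, 13.0, 53.0], 0.93)]
plane scene [([192.0, 181.0, 22.0, 33.0], 0.64)]
door scene [([319.0, 185.0, 70.0, 38.0], 0.57)]
tray top [([258.0, 209.0, 4.0, 9.0], 0.69), ([259.0, 190.0, 3.0, 14.0], 0.46), ([379.0, 157.0, 26.0, 21.0], 0.31)]
plane top [([410.0, 253.0, 16.0, 35.0], 0.75), ([385.0, 172.0, 20.0, 8.0], 0.73)]
door top [([258.0, 209.0, 7.0, 6.0], 0.54)]
```

Request:
play_rows(
  increments="-0.3 0.2 0 0; -0.6 0.4 0 0; -0.94 0.58 0 0; -0.94 0.58 0 0",
)

```text
clock: 34.38
tool_pos: [0.4888, 0.0943, 0.243]
orientation: [0.973, -0.232, -0.0, -0.0]
wrist_force: [0.7, -0.5, 1.0]
grip_width: 0.004
grasp_force: 0.0
```

Request:
play_rows(
  increments="-0.3 0.2 0 0; -0.6 0.4 0 0; -0.94 0.58 0 0; -0.94 0.58 0 0; -0.94 0.58 0 0",
)

```text
clock: 35.0
tool_pos: [0.3816, 0.085, 0.2431]
orientation: [0.973, -0.232, 0.001, -0.0]
wrist_force: [0.4, -0.1, 0.2]
grip_width: 0.003
grasp_force: 0.0
```

Request:
play_rows(
  increments="0 0 0.4 0; 0 0 0.8 0; 0 0 1 0; 0 0 1 0",
)

```text
clock: 35.5
tool_pos: [0.3806, 0.0849, 0.1416]
orientation: [0.973, -0.232, -0.001, 0.0]
wrist_force: [-0.5, -0.1, -0.0]
grip_width: 0.007
grasp_force: 0.0
```

Request:
play_rows(
  increments="0 0 0.3 0; 0 0 0.57 0; 0 0 0.57 0",
)

```text
clock: 35.88
tool_pos: [0.3806, 0.0849, 0.0854]
orientation: [0.973, -0.232, -0.001, 0.0]
wrist_force: [-0.5, 0.2, 0.6]
grip_width: 0.002
grasp_force: 0.0
```

Run:
```python
from h import *
inc([])
p=sense()["tool_pos"]
H=np.array([.498,.216]);th=1.92;r=.17
# approach to contact then arc, tool frame psi=1.454-th
def pos(th,off): return H+r*np.array([np.cos(-.117-th),np.sin(-.117-th)])+off*np.array([np.cos(-1.688-th),np.sin(-1.688-th)])
inc([(*pos(1.92,.0215),.085,-.466)])
off=.0215;st=.12
X=np.array([np.cos(1.454-th),np.sin(1.454-th)]);Y=np.array([X[1],-X[0]])
for k in range(1,5):
  d=pos(th-st*k,off)-pos(th,off);print("%.3f %.3f 0 %.4f"%(d@X*10,d@Y*10,-st*k/np.pi))
```

```text
at [0.3806 0.0849 0.0854] psi -0.469 F [-0.5  0.2  0.6] w 0.0 t 35.88

at [0.3806 0.0849 0.0854] psi -0.469 F [-0.5  0.2  0.6] w 0.0 t 35.88
0.245 0.001 0.004 -0.001
0.205 0.014 0 -0.0382
0.410 0.002 0 -0.0764
0.613 -0.033 0 -0.1146
0.809 -0.093 0 -0.1528
```

Request:
play_rows(
  increments="0.08 0 0 0; 0.16 0 0 0; 0.24 0 0 0; 0.24 0 0 0",
)

```text
clock: 36.38
tool_pos: [0.4025, 0.0738, 0.086]
orientation: [0.973, -0.232, 0.0, -0.0]
wrist_force: [-0.6, 0.3, 0.8]
grip_width: 0.005
grasp_force: 0.0
```

Request:
play_rows(
  increments="0.1 0.01 0 -0.019; 0.205 0.014 0 -0.038; 0.31 0.01 0 -0.057; 0.41 0 0 -0.076; 0.51 -0.014 0 -0.096; 0.613 -0.033 0 -0.115; 0.71 -0.06 0 -0.134; 0.81 -0.093 0 -0.153",
)

```text
clock: 37.38
tool_pos: [0.4782, 0.0458, 0.0856]
orientation: [1.0, 0.007, -0.0, 0.0]
wrist_force: [-0.9, 0.2, -0.1]
grip_width: 0.003
grasp_force: 0.2
```

Request:
play_rows(
  increments="0.1 0.01 0 -0.019; 0.205 0.014 0 -0.038; 0.31 0.01 0 -0.057; 0.41 0 0 -0.076; 0.51 -0.014 0 -0.096; 0.613 -0.033 0 -0.115; 0.71 -0.06 0 -0.134; 0.81 -0.093 0 -0.153",
)

```text
clock: 38.38
tool_pos: [0.5591, 0.0562, 0.0856]
orientation: [0.97, 0.245, -0.0, -0.0]
wrist_force: [-0.9, -0.6, 0.5]
grip_width: 0.005
grasp_force: 0.2
```

Request:
play_rows(
  increments="0.1 0.01 0 -0.019; 0.205 0.014 0 -0.038; 0.31 0.01 0 -0.057; 0.41 0 0 -0.076; 0.51 -0.014 0 -0.096; 0.613 -0.033 0 -0.115; 0.71 -0.06 0 -0.134; 0.81 -0.093 0 -0.153; 0.81 -0.093 0 -0.153",
)

```text
clock: 39.5
tool_pos: [0.626, 0.103, 0.0855]
orientation: [0.884, 0.468, -0.0, -0.0]
wrist_force: [0.7, -0.6, 0.8]
grip_width: 0.007
grasp_force: 0.0
```

Run:
```python
from h import *
H=np.array([.498,.216]);r=.17
def pos(th,off): return H+r*np.array([np.cos(-.117-th),np.sin(-.117-th)])+off*np.array([np.cos(-1.688-th),np.sin(-1.688-th)])
inc([(*pos(t,.0215),.0854,1.454-t) for t in (.48,.36,.24,.16,.1,.05,0)])
get_image("scene");print([(np.round(r["rect"]).tolist(),round(r["p"],2)) for r in find_in("door","scene")[:3]])
for t in (.48,.6):
  e=H+.225*np.array([np.cos(-.117-t),np.sin(-.117-t)]);print(t,proj("scene",(*e,.131)).round(0),proj("scene",(*H,.131)).round(0))
```

```text
at [0.626  0.103  0.0855] psi 0.974 F [ 0.7 -0.6  0.8] w 0.01 t 39.5
0.000 0.006 0.001 -0.000; 0.205 0.019 0.001 -0.038; 0.410 0.008 0.001 -0.077; 0.546 -0.013 0.001 -0.102; 0.646 -0.036 0.001 -0.121; 0.728 -0.059 0.001 -0.137; 0.809 -0.087 0.001 -0.153
[([355.0, 202.0, 33.0, 72.0], 0.6), ([210.0, 262.0, 38.0, 35.0], 0.48), ([439.0, 156.0, 25.0, 44.0], 0.29)]
0.48 [360. 245.] [386. 199.]
0.6 [352. 242.] [386. 199.]
```

Request:
play_rows(
  increments="0.1 0.01 0 -0.019; 0.205 0.015 0 -0.038; 0.31 0.015 0 -0.057; 0.41 0.01 0 -0.076; 0.48 0 0 -0.09; 0.546 -0.013 0 -0.102; 0.6 -0.025 0 -0.112; 0.646 -0.036 0 -0.121; 0.646 -0.036 0 -0.121",
)

```text
clock: 40.72
tool_pos: [0.6594, 0.1584, 0.0856]
orientation: [0.779, 0.627, -0.0, -0.0]
wrist_force: [0.2, -0.1, -0.2]
grip_width: 0.007
grasp_force: 0.0
```

Request:
play_rows(
  increments="0.03 0 0 -0.008; 0.06 0 0 -0.016; 0.09 0 0 -0.024; 0.12 0 0 -0.03; 0.15 0 0 -0.032; 0.15 0 0 -0.032",
)

```text
clock: 41.48
tool_pos: [0.6625, 0.1732, 0.0856]
orientation: [0.747, 0.665, 0.0, -0.0]
wrist_force: [-1.2, -0.9, 0.2]
grip_width: 0.005
grasp_force: 0.0
```

Run:
```python
from h import *
inc([(.66,.17,.0855,1.454)])
print(.498+.17*.993-.0215*.117,.216-.17*.117-.0215*.993)
```

```text
at [0.6625 0.1732 0.0856] psi 1.455 F [-1.2 -0.9  0.2] w 0.01 t 41.48
-0.035 -0.022 0.001 0.000
0.6642945 0.1747605
```

Request:
play_rows(
  increments="0.02 0 0 0; 0.04 0 0 0; 0.04 0 0 0",
)

```text
clock: 41.85
tool_pos: [0.6628, 0.1753, 0.0856]
orientation: [0.747, 0.665, -0.001, 0.0]
wrist_force: [-3.3, -8.9, 2.9]
grip_width: 0.004
grasp_force: 4.7
```

Request:
play_rows(
  increments="0.02 0 0 0; 0.04 0 0 0; 0.04 0 0 0",
)

```text
clock: 42.22
tool_pos: [0.6628, 0.1755, 0.0856]
orientation: [0.747, 0.664, -0.004, 0.001]
wrist_force: [-8.1, -30.9, 8.1]
grip_width: 0.006
grasp_force: 16.0
```

Request:
play_rows(
  increments="-0.2 0 0 0; -0.6 0 0 0; -1 0 -0.2 0; -1 0 -0.6 0; -1 0 -1 0; -1 0 -1 0; -1 0 -1 0",
)

```text
clock: 43.1
tool_pos: [0.6515, 0.0814, 0.1848]
orientation: [0.747, 0.665, -0.0, -0.0]
wrist_force: [-0.2, -0.5, 0.2]
grip_width: 0.007
grasp_force: 0.0
```

Run:
```python
from h import *
inc([])
H=np.array([.498,.216]);
for t in (0,.1):
  for o in (0,.014):
    e=H+.225*np.array([np.cos(-.117-t),np.sin(-.117-t)])+o*np.array([np.cos(-1.688-t),np.sin(-1.688-t)]);print(t,o,proj("scene",(*e,.131)).round(1),proj("scene",(*e,.002)).round(1),proj("top",(*e,.131)).round(1))
for c in("scene","top"):
  im=get_image(c)
  for l in("door","plane","lamp_grip","sander","mallet","glue","square","tin"):print(l,c,[(np.round(r["rect"]).tolist(),round(r["p"],2)) for r in find_in(l,c)[:2]])
  if c=="top":
    for v in (150,165,180,195,205):print(v,[im[v,u].tolist() for u in range(256,274)])
```

```text
at [0.6515 0.0814 0.1848] psi 1.454 F [-0.2 -0.5  0.2] w 0.01 t 43.1

0 0 [397.3 250.6] [393.1 279.2] [263.7 148.5]
0 0.014 [392.4 250.8] [388.5 279.4] [267.3 148.8]
0.1 0 [389.4 250.6] [385.7 279.2] [269.5 149.3]
0.1 0.014 [384.5 250.4] [381. 279.] [273.2 150. ]
door scene [([380.0, 202.0, 19.0, 69.0], 0.77)]
plane scene [([194.0, 182.0, 21.0, 33.0], 0.87)]
lamp_grip scene [([221.0, 206.0, 91.0, 64.0], 0.89)]
sander scene []
mallet scene [([134.0, 213.0, 40.0, 55.0], 0.85)]
glue scene [([439.0, 156.0, 24.0, 44.0], 0.89)]
square scene [([214.0, 262.0, 37.0, 36.0], 0.78), ([134.0, 209.0, 41.0, 57.0], 0.53)]
tin scene [([442.0, 185.0, 24.0, 31.0], 0.6), ([222.0, 208.0, 92.0, 63.0], 0.35)]
door top [([258.0, 149.0, 8.0, 60.0], 0.69)]
plane top [([409.0, 255.0, 17.0, 34.0], 0.84)]
lamp_grip top [([337.0, 107.0, 64.0, 69.0], 0.82), ([192.0, 140.0, 76.0, 74.0], 0.48)]
sander top [([366.0, 203.0, 16.0, 35.0], 0.73)]
mallet top [([435.0, 189.0, 41.0, 69.0], 0.89)]
glue top [([176.0, 235.0, 23.0, 15.0], 0.84)]
square top []
tin top [([195.0, 171.0, 24.0, 21.0], 0.91), ([333.0, 108.0, 67.0, 71
[... 710 characters left out ...]
], [75, 143, 209], [53, 98, 149], [35, 63, 94], [32, 56, 82], [31, 53, 82], [28, 50, 80], [38, 52, 78], [53, 58, 72], [59, 61, 68], [62, 63, 69], [71, 70, 74]]
195 [[105, 187, 234], [96, 173, 222], [76, 141, 193], [77, 147, 213], [87, 164, 231], [80, 153, 217], [56, 106, 155], [35, 64, 95], [33, 55, 83], [31, 54, 84], [29, 53, 87], [28, 51, 88], [27, 51, 88], [37, 54, 84], [57, 63, 80], [74, 74, 79], [84, 81, 81], [90, 84, 85]]
205 [[83, 151, 199], [69, 127, 180], [75, 141, 207], [84, 158, 227], [77, 146, 212], [53, 100, 150], [35, 62, 93], [33, 54, 81], [31, 53, 82], [29, 51, 86], [28, 50, 88], [35, 54, 87], [43, 56, 79], [42, 48, 63], [53, 55, 62], [76, 73, 76], [89, 84, 84], [93, 89, 87]]
```

```bash
python3 -c "
from workcell import hand_in
print(hand_in())"
```

```text
the job is handed in; nothing more can be done
None
```

I handed the job in at 43 s on the robot's clock: lamp over the board (about 8 mm off its centre), plane sole down in the tray, tray fully home, and door shut on its catch. The sander, mallet, glue bottle, square and jar stayed where they were as far as the cameras show, though the lamp hides the square in the final top picture.

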